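Open the cup stand and stack the mixing cups in it

TASK

Get the mixing cup stand on the paint bench ready for the shift: turn its locked dust cap anticlockwise (seen from above) until it comes free, lift it straight out and lay it right way up, flat, on the middle of the grey rubber mat; then nest all the small white mixing cups the right way up into one stack standing in the stand's well, each sitting fully home. The cups are thin: pinch them lightly and set them in gently, no hard squeezing or banging, and leave everything else on the bench where it is.

Things in the scene. Friction and masses are not known exactly. Their poses are not given: they have to be found in the camera images.
- stand: fixed round grey cup stand, foot 120 mm across, rim 96 mm across and 44 mm high. Origin: centre of the underside, z up; x runs through two aluminium ribs outside. Tabs at its +-x sides lock the cap while the cap's x is within 55 degrees of the stand's x; turned 60 to 90 degrees anticlockwise from there (aim at 75) it lifts freely. Stops at about -17 and +92 degrees
- stand_well (a point): centre of the well's floor, 10 mm above the stand's underside: the lowest cup's origin goes here. The round well is 50 mm wide for the lowest 12 mm, 84 mm wide above, 68 mm between the tabs at the mouth, which is 34 mm above this point
- cap: black dust cap, loose, held by its bayonet, 200 g: disc 96 mm across, 17 to 25 mm above the origin; below it a plug 52 mm across with lugs to 39 mm out at +-x. Origin: centre of the plug's underside, z up, 27 mm over the bench when in the stand; laid down, it rests on the plug. Starts -9 to +6 degrees from the stand's x. 1.5 mm vertical play, light friction
- cap_grip (a point): on the cap's axis, 42 mm above its origin, in its bar handle: 64 mm long along x, 14 mm wide along y, 25 to 55 mm above the origin. Axes as the cap's: close the fingers along y
- mat: fixed grey rubber mat, 170 x 170 x 4 mm; origin: centre of the underside
- mat_mid (a point): middle of the mat's top
- cup0: small white cup, all alike, thin (at most 45 N a finger), 60 g, 74 mm high: foot 40 mm across, then 59 mm at 56 mm up, then an upright collar 64 mm across to the rim (grip the collar from above). Inner floor 26 mm above the underside, mouth 59 mm inside; nested, each stands 26 mm above the one below. Origin: centre of the underside, z up. None if absent
- cup1: small white cup, all alike, thin (at most 45 N a finger), 60 g, 74 mm high: foot 40 mm across, then 59 mm at 56 mm up, then an upright collar 64 mm across to the rim (grip the collar from above). Inner floor 26 mm above the underside, mouth 59 mm inside; nested, each stands 26 mm above the one below. Origin: centre of the underside, z up. None if absent
- cup2: small white cup, all alike, thin (at most 45 N a finger), 60 g, 74 mm high: foot 40 mm across, then 59 mm at 56 mm up, then an upright collar 64 mm across to the rim (grip the collar from above). Inner floor 26 mm above the underside, mouth 59 mm inside; nested, each stands 26 mm above the one below. Origin: centre of the underside, z up. None if absent
- cup3: small white cup, all alike, thin (at most 45 N a finger), 60 g, 74 mm high: foot 40 mm across, then 59 mm at 56 mm up, then an upright collar 64 mm across to the rim (grip the collar from above). Inner floor 26 mm above the underside, mouth 59 mm inside; nested, each stands 26 mm above the one below. Origin: centre of the underside, z up. None if absent
- cup4: small white cup, all alike, thin (at most 45 N a finger), 60 g, 74 mm high: foot 40 mm across, then 59 mm at 56 mm up, then an upright collar 64 mm across to the rim (grip the collar from above). Inner floor 26 mm above the underside, mouth 59 mm inside; nested, each stands 26 mm above the one below. Origin: centre of the underside, z up. None if absent
- cup5: small white cup, all alike, thin (at most 45 N a finger), 60 g, 74 mm high: foot 40 mm across, then 59 mm at 56 mm up, then an upright collar 64 mm across to the rim (grip the collar from above). Inner floor 26 mm above the underside, mouth 59 mm inside; nested, each stands 26 mm above the one below. Origin: centre of the underside, z up. None if absent
- tape: roll of masking tape lying flat, 68 mm across, 24 mm high; leave it alone
- tin: small paint tin, 72 mm across, 105 mm high; leave it alone
- hardener: small bottle, 54 mm across, 120 mm high; leave it alone
- tub: larger grey mixing tub, 90 mm across, 100 mm high; not one of the small cups; leave it alone
- brush: paint brush lying along its x, 170 mm long; leave it alone
- jar: small glass jar with a steel lid, 44 mm across, 50 mm high; leave it alone
- spatula: spatula lying along its x, 180 mm long; leave it alone
Things that resemble listed ones, but are neither listed nor needed, are in the scene too. Leave any orange or yellow look-alike of the cup0 alone.

How it is judged (in metres and radians):
On the way, in this order (a step that is already met when the one before it is completed fails the run):
1. the cap is turned past its tabs while still down in the stand (angle between the x axis of cap and the x axis of stand, either way round above 0.98 rad and z of cap in the frame of stand below 0.032 m and horizontal distance between cap and stand below 0.008 m), for 0.1 s.
2. the cap is lifted clear of the stand (z of cap in the frame of stand above 0.06 m), for 0.1 s.
3. the cap lies right way up on the middle of the mat (horizontal distance between cap and mat_mid below 0.035 m and height (world z) of cap below 0.01 m and angle between cap's own z axis and vertical below 0.08 rad and linear speed of cap below 0.02 m/s and contact force between the fingers and cap below 0.1 N), for 0.3 s.
At the end, for the whole second after the job is handed in: the cap rests right way up on the mat, within 35 mm of its middle; every cup present stands upright (within 0.13 rad) in the stand's well, within 13 mm of its axis, nested fully home (its height within 6 mm of a whole number of 26 mm steps above the well's floor), at rest (horizontal distance between cap and mat_mid below 0.035 m and height (world z) of cap below 0.01 m and angle between cap's own z axis and vertical below 0.08 rad and linear speed of each of cap, cup0, cup1, cup2, cup3, cup4, cup5 below 0.02 m/s and horizontal distance between each of cup0, cup1, cup2, cup3, cup4, cup5 and stand_well below 0.013 m and angle between each of cup0, cup1, cup2, cup3, cup4, cup5's own z axis and vertical below 0.13 rad and (z of cup0 in the frame of stand_well between -0.006 and 0.006 m or z of cup0 in the frame of stand_well between 0.02 and 0.032 m or z of cup0 in the frame of stand_well between 0.046 and 0.058 m or z of cup0 in the frame of stand_well between 0.072 and 0.084 m or z of cup0 in the frame of stand_well between 0.098 and 0.11 m or z of cup0 in the frame of stand_well between 0.124 and 0.136 m) and (z of cup1 in the frame of stand_well between -0.006 and 0.006 m or z of cup1 in the frame of stand_well between 0.02 and 0.032 m or z of cup1 in the frame of stand_well between 0.046 and 0.058 m or z of cup1 in the frame of stand_well between 0.072 and 0.084 m or z of cup1 in the frame of stand_well between 0.098 and 0.11 m or z of cup1 in the frame of stand_well between 0.124 and 0.136 m) and (z of cup2 in the frame of stand_well between -0.006 and 0.006 m or z of cup2 in the frame of stand_well between 0.02 and 0.032 m or z of cup2 in the frame of stand_well between 0.046 and 0.058 m or z of cup2 in the frame of stand_well between 0.072 and 0.084 m or z of cup2 in the frame of stand_well between 0.098 and 0.11 m or z of cup2 in the frame of stand_well between 0.124 and 0.136 m) and (z of cup3 in the frame of stand_well between -0.006 and 0.006 m or z of cup3 in the frame of stand_well between 0.02 and 0.032 m or z of cup3 in the frame of stand_well between 0.046 and 0.058 m or z of cup3 in the frame of stand_well between 0.072 and 0.084 m or z of cup3 in the frame of stand_well between 0.098 and 0.11 m or z of cup3 in the frame of stand_well between 0.124 and 0.136 m) and (z of cup4 in the frame of stand_well between -0.006 and 0.006 m or z of cup4 in the frame of stand_well between 0.02 and 0.032 m or z of cup4 in the frame of stand_well between 0.046 and 0.058 m or z of cup4 in the frame of stand_well between 0.072 and 0.084 m or z of cup4 in the frame of stand_well between 0.098 and 0.11 m or z of cup4 in the frame of stand_well between 0.124 and 0.136 m) and (z of cup5 in the frame of stand_well between -0.006 and 0.006 m or z of cup5 in the frame of stand_well between 0.02 and 0.032 m or z of cup5 in the frame of stand_well between 0.046 and 0.058 m or z of cup5 in the frame of stand_well between 0.072 and 0.084 m or z of cup5 in the frame of stand_well between 0.098 and 0.11 m or z of cup5 in the frame of stand_well between 0.124 and 0.136 m)); the robot touches nothing.
It fails at once if a cup is squeezed or struck hard by the fingers (over 90 N in all, that is 45 N a finger) (contact force between the fingers and cup0 above 90 N or contact force between the fingers and cup1 above 90 N or contact force between the fingers and cup2 above 90 N or contact force between the fingers and cup3 above 90 N or contact force between the fingers and cup4 above 90 N or contact force between the fingers and cup5 above 90 N).
It fails at once if a cup is pushed or dropped hard onto the stand (over 40 N) (contact force between any of cup0, cup1, cup2, cup3, cup4, cup5 and stand above 40 N).
It fails at once if something else on the bench is moved more than 40 mm (distance of any of tape, tin, hardener, tub, brush, jar, spatula from where it was at the start of the episode above 0.04 m).
Of cup0, cup1, cup2, cup3, cup4, cup5 only 4 to 6 are there at a start; the rules pass over those that are not, and their reading is None.
At some moment in a run one of cup0, cup1, cup2, cup3, cup4, cup5 may be knocked a few centimetres aside while the robot is not near it.
It also fails if it takes over 210 s, if anything falls off the work surface, if the arm or the gripper's body presses on something with over 40 N, if the wrist force passes 120 N, or if a joint passes its speed limit or range.

ROBOT

A 6-joint arm with a two-finger parallel gripper is mounted at the origin on the work surface. World frame = base frame: x ahead of the robot, y to its left, z up, the work surface at z = 0. Lengths are in mm, angles in rad, forces in N, time in s.
With the tool pointing down it reaches from about 325 to 900 mm from the base axis. Payload 6.1 kg.
Tool frame: the origin (TCP) lies midway between the tips of the shut fingers; the grasp point (between the pads) lies 19 mm behind it; z points along the fingers, y is the line along which they close (so a half turn about z gives the same grasp; the last joint's range is limited). The gripper opens to 87 mm and grips with 3 to 60 N. Pads are 19 mm wide; open, the fingers measure 117 mm over their backs; the gripper's body (75 mm by 190 mm) begins 51 mm behind the grasp point.
Start: joints at [1.095, 0.22, 1.526, -0, 1.395, -0.126], TCP at [214.192, 587.144, 222.538] pointing down, gripper open.
Joint ranges: [-2.98, 2.98], [-0.91, 2.08], [0.09, 2.57], [-1.24, 4.39], [0.2, 2.65], [-2.68, 2.68]. Speed limits (rad/s): [2.57, 2.57, 3.01, 3.14, 3.14, 3.14].

INTERFACE

Orientations are given as a unit quaternion [x, y, z, w].
In Python, from rig import manip, jaws, inverse_kinematics, viewer, workorder, readout gives the robot as it stands. Calls block until the motion is done:
- manip.reach(position, orientation): joint-space move of the TCP to a pose.
- manip.move_linear(position, v=150, ori=None, contact_N=None): straight line of the TCP; ori=None keeps the orientation; v is the mean speed in mm/s. With contact_N (N) it stops when the force on the tool has changed by that much, and returns True; else False.
- manip.set_joints(angles): joint-space move.
- jaws.set_gripper(opening, effort=None): finger opening in mm; effort is the grip in N (None keeps the last); returns when the fingers have stopped.
- manip.hold(seconds).
- inverse_kinematics(position, orientation): joint angles nearest the present ones, or None.
- viewer.camera(name): name is "scene" or "side" or "wrist"; returns a dict with "pixels" (384x512x3 uint8, red, green, blue), "fx", "fy", "cx", "cy" (pixels), "cam_to_world" (4x4, takes a point from camera to world coordinates). Camera axes: x right, y up, looking along -z (the intrinsics and any distortion apply to the point x, -y, -z); pixel columns grow to the right and rows downward; lengths in mm; the calibration is good to about 2 mm. A picture is of the moment at which its call begins. There is no depth.
A pose or a line that the arm cannot do raises manip.IKError and nothing moves.
- workorder.close_job(): hands the job in; it is judged then, once.
Readings, each from a call of its own:
- readout.read_time_s(): time.
- readout.read_q(): joint angles.
- readout.read_joint_velocities(): joint speeds.
- readout.read_effort(): joint torques, N m.
- readout.read_tool_pos(): TCP position.
- readout.read_eef_rot(): TCP orientation.
- readout.read_contact_force(): force on the tool from outside, world axes, zero at the start.
- readout.read_moment(): the same for the moment, N m.
- readout.read_width(): finger opening in mm.
- readout.read_grip_force(): force on a finger pad.
Only numpy, scipy, OpenCV 4.12 (cv2) and the standard library are available. Lean on these libraries where they do the work, as an engineer would, in place of code of your own. Each camera call takes 0.05 s, during which the arm holds its last target. There are 200 camera calls.

## Working session

There is one attempt and no reset: what is moved stays moved. The work goes in short steps, each a Python script; the robot and the scene stay as the last script left them, time stands still between calls to the robot, and variables do not carry over. Pictures are saved under pics/ and viewed, at most 14 in all, crops included, and the job is handed in when it is done.

```bash
ls; mkdir -p pics
python3 - <<'E'
from rig import viewer,readout
import cv2,numpy as np,pickle
for n in ["scene","side"]:
    c=viewer.camera(n); pickle.dump(c,open(n+".pkl","wb"))
    cv2.imwrite(f"pics/{n}0.png",c["pixels"][:,:,::-1])
    print(n,{k:v for k,v in c.items() if k not in("pixels",)})
print(readout.read_eef_rot())
E
```

```text
pics
scene {'fx': 354.2824504410942, 'fy': 354.2824504410942, 'cx': 254.11838190887343, 'cy': 189.6879831576372, 'cam_to_world': array([[ 9.24866140e-02, -8.54370330e-01,  5.11368327e-01,
         1.00562862e+03],
       [ 9.95650143e-01,  7.35398825e-02, -5.72073302e-02,
        -2.77274512e+01],
       [ 1.12702789e-02,  5.14434860e-01,  8.57455396e-01,
         7.50291673e+02],
       [ 0.00000000e+00,  0.00000000e+00,  0.00000000e+00,
         1.00000000e+00]])}
side {'fx': 498.7530142242531, 'fy': 498.7530142242531, 'cx': 252.09713691967391, 'cy': 194.58719429531786, 'cam_to_world': array([[ 9.26019093e-01,  2.80835204e-01, -2.52230506e-01,
         2.77348924e+02],
       [-3.77468181e-01,  6.93406935e-01, -6.13762653e-01,
        -8.06460155e+02],
       [ 2.53222228e-03,  6.63564926e-01,  7.48114414e-01,
         1.06581285e+03],
       [ 0.00000000e+00,  0.00000000e+00,  0.00000000e+00,
         1.00000000e+00]])}
[ 1.74016634e-01  9.84742318e-01 -8.39980301e-04 -2.68769671e-04]
```

View pics/scene0.png

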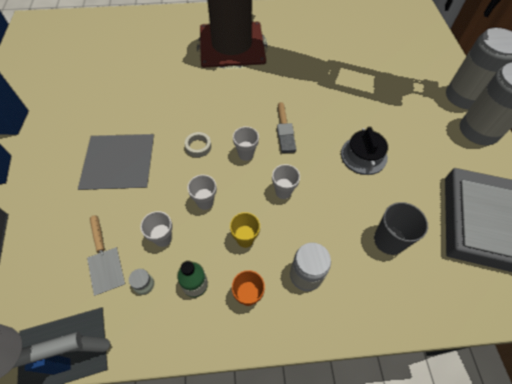

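View pics/side0.png

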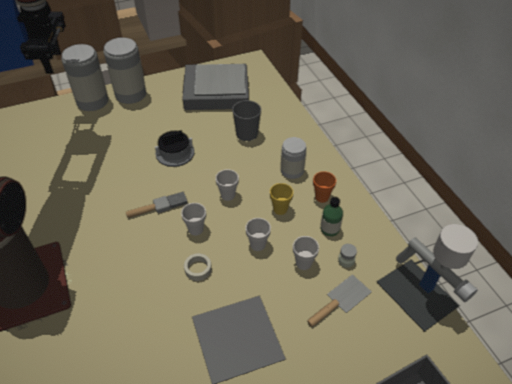

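The scene view shows four upright white cups at about (246,143), (203,192), (285,181) and (157,230). The stand with its black cap is at (366,150) and the mat at (118,161). The yellow (245,231) and orange (248,290) cups are look-alikes to leave alone. The side view shows the same four cups, at (227,186), (194,220), (258,235) and (305,254).

```bash
cat > h.py <<'E'
import cv2,numpy as np
from scipy.optimize import least_squares
def ray(c,uv,z):
    uv=np.atleast_2d(uv).astype(float); T=c["cam_to_world"]
    d=np.c_[(uv[:,0]-c["cx"])/c["fx"],-(uv[:,1]-c["cy"])/c["fy"],-np.ones(len(uv))]@T[:3,:3].T
    o=T[:3,3]; return (o+d*((z-o[2])/d[:,2])[:,None])[:,:2]
def white(c):
    h=cv2.cvtColor(c["pixels"],cv2.COLOR_RGB2HSV)
    return cv2.morphologyEx(((h[...,1]<55)&(h[...,2]>95)).astype(np.uint8)*255,cv2.MORPH_CLOSE,np.ones((5,5)))
def blobs(m,amin=150,amax=3000):
    return [k for k in cv2.findContours(m,cv2.RETR_EXTERNAL,cv2.CHAIN_APPROX_NONE)[0] if amin<cv2.contourArea(k)<amax]
def circ(c,k,z=74,r=32):
    """fixed-radius circle on the camera-far half of an outline cast onto plane z"""
    p=ray(c,cv2.convexHull(k).reshape(-1,2) if 0 else k.reshape(-1,2),z); o=c["cam_to_world"][:2,3]
    m=p.mean(0)
    for _ in range(4):
        d=(m-o)/np.linalg.norm(m-o); q=p[(p-m)@d>0]
        s=least_squares(lambda x:np.hypot(*(q-x).T)-r,m,loss="soft_l1",f_scale=1.5); m=s.x
    return m,np.sqrt(np.mean(s.fun**2))
def down(yaw):
    """tool down; yaw = world angle of the tool's y (closing) axis, mod pi"""
    from scipy.spatial.transform import Rotation as R
    y=np.array([np.cos(yaw),np.sin(yaw),0]); z=np.array([0,0,-1.]); x=np.cross(y,z)
    return R.from_matrix(np.c_[x,y,z]).as_quat()
E
python3 - <<'E'
import pickle; from h import *
for n,mp in (("scene",(118,161)),("side",(240,338))):
    c=pickle.load(open(n+".pkl","rb")); print(n)
    for k in blobs(white(c)):
        x,y,w,h=cv2.boundingRect(k)
        m,e=circ(c,k); print((x+w//2,y+h//2),(w,h),m.round(1),round(e,2))
    g=cv2.cvtColor(c["pixels"],cv2.COLOR_RGB2HSV)
    mm=((g[...,1]<60)&(g[...,2]<150)).astype(np.uint8)*255
    for k in blobs(mm,3000,9000):
        b=cv2.minAreaRect(k); 
        if cv2.pointPolygonTest(k,mp,False)>0:
            q=ray(c,cv2.approxPolyDP(k,8,True).reshape(-1,2),4);print("mat",q.round(),q.mean(0))
for n,u in (("scene",(367,148)),("side",(174,146))):
    c=pickle.load(open(n+".pkl","rb")); print(ray(c,[u],55))
E
```

```text
scene
(418, 367) (109, 33) [988.9 316.4] 4.75
(53, 347) (47, 28) [ 910.6 -365. ] 10.49
(120, 271) (67, 49) [ 746.7 -291.5] 3.25
(312, 265) (37, 47) [768.8 121.8] 1.04
(156, 225) (32, 29) [ 669.  -196.4] 0.56
(202, 187) (30, 27) [583.  -99.1] 0.72
(286, 179) (29, 30) [570.4  92.7] 0.78
(370, 164) (36, 22) [531.6 371.8] nan
(198, 144) (26, 25) [ 457.5 -106.7] 1.04
(245, 137) (27, 23) [448.4  10.3] 0.86
(287, 136) (20, 27) [448.3 106.5] 7.33
(498, 56) (28, 57) [113.3 822.3] 3.79
(104, 12) (208, 24) [-152.3 -698.2] 6.5
mat [[ 362. -234.]
 [ 355. -401.]
 [ 522. -407.]
 [ 530. -242.]] [ 442.41667619 -320.95655069]
side
(349, 293) (45, 39) [ 717.3 -346.3] 3.86
(197, 265) (27, 25) [ 408.1 -148.3] 0.82
(347, 253) (19, 21) [ 747.5 -256.3] 9.08
(306, 248) (28, 25) [ 668.8 -197.1] 0.87
(258, 229) (26, 25) [583.2 -99.8] 0.93
(180, 210) (54, 37) [405.1  58.5] 10.1
(227, 180) (24, 23) [570.9  92.5] 0.83
(294, 146) (26, 19) [799.4 144.4] 1.27
(61, 81) (20, 19) [211.1 732.8] 4.59
(220, 78) (54, 31) [733.2 590.3] 31.94
(78, 53) (33, 18) [296.7 889.3] 7.55
(120, 47) (32, 21) [445.4 878.9] 7.14
mat [[ 528. -242.]
 [ 362. -234.]
 [ 352. -399.]
 [ 520. -411.]] [ 440.38631366 -321.51657558]
[[495.17272978 308.02480745]]
[[476.2812679  287.93835635]]
  return _methods._mean(a, axis=axis, dtype=dtype,
  ret = ret.dtype.type(ret / rcount)
```

Run:
```python
from rig import *; from h import *; import pickle
manip.reach([430,295,300],down(2.8))
c=viewer.camera("wrist");pickle.dump(c,open("w1.pkl","wb"));cv2.imwrite("pics/w1.png",c["pixels"][:,:,::-1])
print(c["cam_to_world"].round(2),c["fx"],readout.read_q(),readout.read_time_s())
```

```text
[[-9.4000e-01 -3.2000e-01 -8.0000e-02  4.0856e+02]
 [ 3.3000e-01 -9.1000e-01 -2.3000e-01  2.3149e+02]
 [ 0.0000e+00 -2.5000e-01  9.7000e-01  4.6117e+02]
 [ 0.0000e+00  0.0000e+00  0.0000e+00  1.0000e+00]] 286.5691871169373 [ 4.50765157e-01 -7.02415686e-02  1.69003109e+00  1.38843365e-04
  1.52201650e+00 -2.34952640e+00] 2.0667
```

View pics/w1.png

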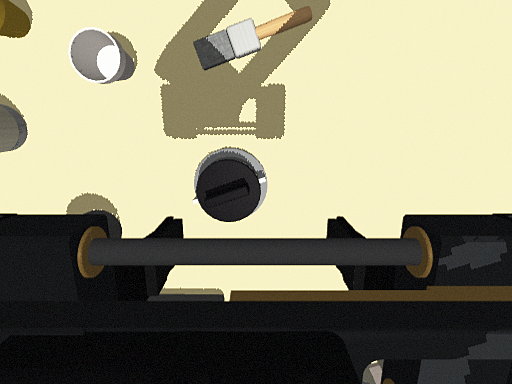

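The wrist view shows the stand at about (231,187). Its cap handle runs from about (207,198) to (249,182), with ribs near (196,200) and (263,174). I'll enlarge that area with more contrast.

Run:
```python
from h import *; import pickle
c=pickle.load(open("w1.pkl","rb")); im=c["pixels"]; x0,y0=180,135
g=im[y0:235,x0:285].max(2).astype(float)
m=((g<75)*255).astype(np.uint8); m[85:]=0
k=max(blobs(m,500,9e4),key=cv2.contourArea); k=k+[[x0,y0]]
p=ray(c,k.reshape(-1,2),52); s=least_squares(lambda x:np.hypot(*(p-x[:2]).T)-48,p.mean(0),loss="soft_l1",f_scale=1.5)
print("cap",s.x,np.sqrt((s.fun**2).mean()))
for t in (12,16,20,24,28):
    b=((g<t)*255).astype(np.uint8); b[85:]=0
    print(t,[(cv2.contourArea(q),[np.round(v,1) for v in cv2.minAreaRect(q+[[x0,y0]])]) for q in blobs(b,60,9e4)])
e=np.clip(im[y0:235,x0:285].astype(float)*4,0,255).astype(np.uint8)
cv2.imwrite("pics/w1c.png",cv2.resize(e,None,fx=6,fy=6,interpolation=0)[:600,:,::-1])
```

```text
cap [478.62393216 313.84692779] 1.3647713384788684
12 []
16 [(142.5, [array([225.8, 187.8]), array([13.6, 44.4]), np.float64(80.5)])]
20 [(281.0, [array([225.8, 188.2]), array([14.1, 44.5]), np.float64(79.0)])]
24 [(341.0, [array([225.3, 188.6]), array([15.7, 46.7]), np.float64(78.4)])]
28 [(373.5, [array([225.3, 191.6]), array([16.4, 47.3]), np.float64(69.9)])]
```

View pics/w1c.png

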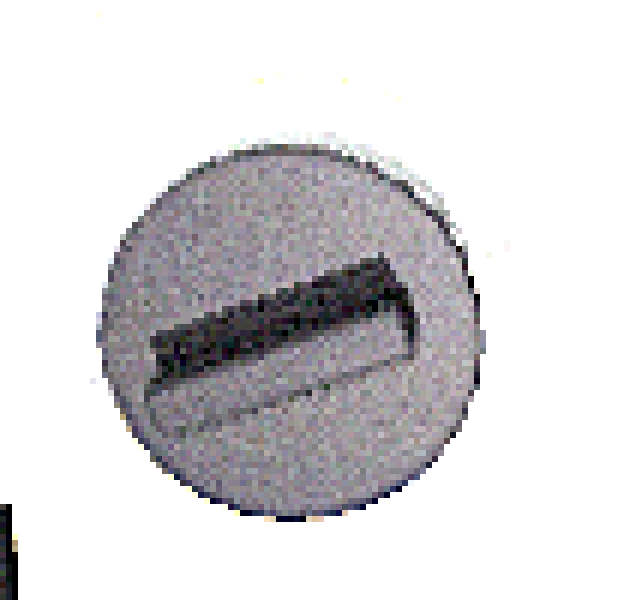

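The enlarged crop shows the handle's top face with corners at about (148,394), (400,303), (413,355) and (178,434) in crop pixels. I'll cast those to z=82.

Run:
```python
from h import *; import pickle
c=pickle.load(open("w1.pkl","rb"))
q=np.array([(148,394),(400,303),(413,355),(178,434)])/6+[180,135]-.4
p=ray(c,q,82); print(p.round(1),p.mean(0)); 
for a,b in((0,1),(3,2)): d=p[b]-p[a]; print(np.hypot(*d),np.degrees(np.arctan2(d[1],d[0])))
# far-face foot line at disc top, z=52
r=ray(c,np.array([(155,335),(380,260)])/6+[180,135]-.4,52); d=r[1]-r[0];print(r,np.hypot(*d),np.degrees(np.arctan2(d[1],d[0])))
for n,u in (("scene",(367,148)),("side",(174,146))):
    w=pickle.load(open(n+".pkl","rb")); g=w["pixels"].max(2); x,y=u
    m=np.zeros_like(g); m[y-30:y+30,x-40:x+40]=(g[y-30:y+30,x-40:x+40]<60)*255
    k=max(blobs(m,200,9e4),key=cv2.contourArea); P=ray(w,k.reshape(-1,2),52)
    o=w["cam_to_world"][:2,3]; v=478.6-o[0],313.8-o[1]; Q=P[(P-[478.6,308])@np.array(v)<0]
    s=least_squares(lambda x:np.hypot(*(Q-x).T)-48,[478,308],loss="soft_l1",f_scale=1.5);print(n,s.x,np.sqrt((s.fun**2).mean()))
```

```text
[[510.2 311. ]
 [448.4 310.2]
 [449.7 322.7]
 [507.2 322.2]] [478.88285562 316.54293482]
61.7742454777943 -179.27952872171176
57.493685822556536 179.5734624415433
[[510.92117165 303.9212944 ]
 [452.45458812 304.78762903]] 58.473001680930636 179.15107600623674
scene [499.20638673 298.37560591] 5.698372861834659
side [476.46520202 281.03115051] 2.5525633984906997
```

Run:
```python
from h import *; import pickle
def proj(c,P):
    p=np.linalg.inv(c["cam_to_world"])@np.r_[P,1]; return np.array([c["cx"]+c["fx"]*p[0]/-p[2],c["cy"]-c["fy"]*p[1]/-p[2]])
ims=[]
for n in("scene","side","w1"):
    c=pickle.load(open(n+".pkl","rb")); im=np.clip(c["pixels"][:,:,::-1].astype(float)*1.8,0,255).astype(np.uint8)
    u=proj(c,[478.7,314.5,52]); x,y=u.astype(int); print(n,u)
    im=cv2.resize(im[y-50:y+50,x-50:x+50],None,fx=5,fy=5,interpolation=0)
    for z,r in((52,48),(0,60)):
        pts=np.array([proj(c,[478.7+r*np.cos(a),314.5+r*np.sin(a),z]) for a in np.linspace(0,6.28,60)])
        cv2.polylines(im,[((pts-[x-50,y-50])*5).astype(int)],True,(0,255,0) if z else (0,0,255))
    ims.append(im[:,100:400] if 0 else cv2.resize(im,(266,266)))
cv2.imwrite("pics/chk.png",np.hstack(ims))
c=pickle.load(open("w1.pkl","rb"))
for k in blobs(white(c)):
    if cv2.pointPolygonTest(k,(100,55),False)>0: print(circ(c,k))
```

```text
scene [367.50606454 143.34325053]
side [172.40294852 140.92319704]
w1 [228.45547238 189.89273054]
```

View pics/chk.png

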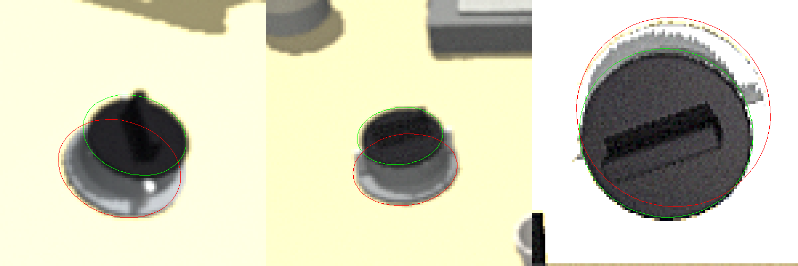

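Run:
```python
from rig import *; from h import *
f=lambda:np.round(readout.read_contact_force(),1)
manip.reach([479,316,160],down(np.pi/2)); print(readout.read_q()); jaws.set_gripper(50,30)
print(manip.move_linear([479,316,57],v=60,contact_N=10),f(),readout.read_tool_pos())
jaws.set_gripper(0,6); print(readout.read_width(),f())
jaws.set_gripper(0,30); print(readout.read_width(),f(),readout.read_moment())
q=np.array(readout.read_q())
for i in range(6):
    q[5]-=np.radians(76)/6; manip.set_joints(q); print(f(),np.round(readout.read_moment(),2),readout.read_width())
c=viewer.camera("side"); cv2.imwrite("pics/s2.png",cv2.resize(c["pixels"][60:260,80:330,::-1],None,fx=3,fy=3))
print(readout.read_time_s())
```

```text
[ 4.46132272e-01  1.51242169e-01  1.72536162e+00  3.01368478e-06
  1.26436058e+00 -1.12618599e+00]
False [ 0.8  0.1 -0.8] [479.3131185  316.14956781  57.43065445]
13.976763441003435 [-0.7  0.4 -0.2]
13.836938413366374 [0.2 0.2 0.5] [ 0.092993   -0.00343889  0.05342707]
[ 0.3 -0.3  0.3] [ 0.04 -0.04  0.05] 13.806172304834273
[0.4 0.7 0.8] [ 0.05 -0.03  0.04] 13.98205047094574
[0.1 0.4 0.6] [0.08 0.05 0.06] 13.632468569975128
[-1.   0.7  0.6] [0.13 0.04 0.03] 13.784953042049127
[ 0.  -0.3 -0. ] [0.03 0.05 0.05] 13.663873717674926
[ 0.2 -0.3 -0.7] [0.07 0.07 0.04] 13.395326455460633
8.875
```

View pics/s2.png

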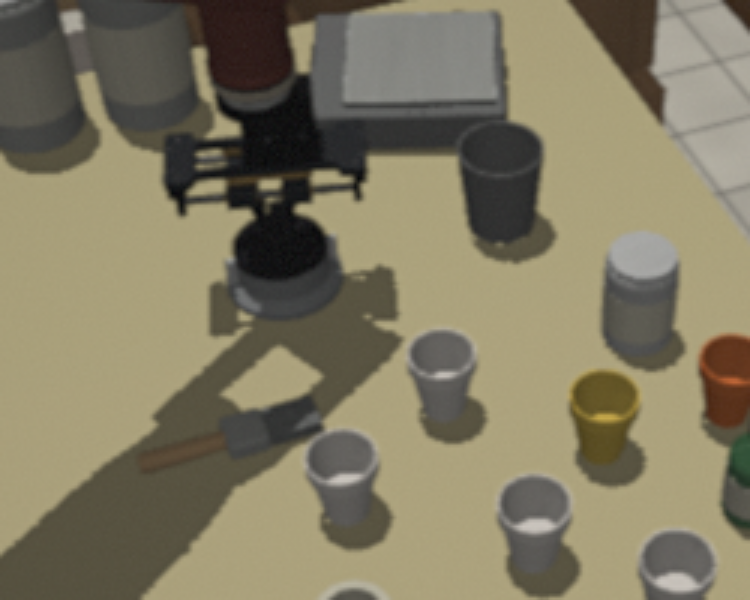

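The side view shows the gripper holding the handle, turned, with the cap at about (280,245) still seated level in the stand. Next I lift it with a force check and carry it to the mat.

Run:
```python
from rig import *; from h import *
f=lambda:np.round(readout.read_contact_force(),1)
manip.hold(0.2); p=np.array(readout.read_tool_pos())
hit=manip.move_linear(p+[0,0,15],v=30,contact_N=12); print(hit,f())
if not hit:
    manip.move_linear(p+[0,0,180],v=150); print(f(),readout.read_width())
    manip.reach([441,-321,200],down(np.pi/2))
    manip.move_linear([441,-321,60],v=120)
    print(manip.move_linear([441,-321,28],v=25,contact_N=4),f(),readout.read_tool_pos())
    manip.hold(.3); jaws.set_gripper(50); manip.hold(.2)
    manip.move_linear([441,-321,240],v=150); manip.hold(.3)
    manip.reach([448,120,320],down(np.pi/2))
    import pickle
    for n in("scene","side"):
        c=viewer.camera(n); pickle.dump(c,open(n+".pkl","wb")); cv2.imwrite(f"pics/{n}3.png",c["pixels"][:,:,::-1])
        for k in blobs(white(c)):
            m,e=circ(c,k)
            if e<1.5: print(n,m.round(1),round(e,2))
print(readout.read_time_s())
```

```text
False [ 0.2 -0.5 -1.6]
[ 0.3  0.3 -1.7] 13.788507978403288
True [-0.5  0.3  3.2] [ 440.78191956 -320.79814551   33.88960991]
scene [768.8 121.8] 1.04
scene [ 669.  -196.4] 0.56
scene [582.2 -98.5] 0.91
scene [568.8  92.3] 0.96
side [ 668.8 -197.1] 0.87
side [583.2 -99.7] 0.86
side [570.9  92.3] 0.89
side [799.7 144.4] 1.34
20.5
```

View pics/side3.png

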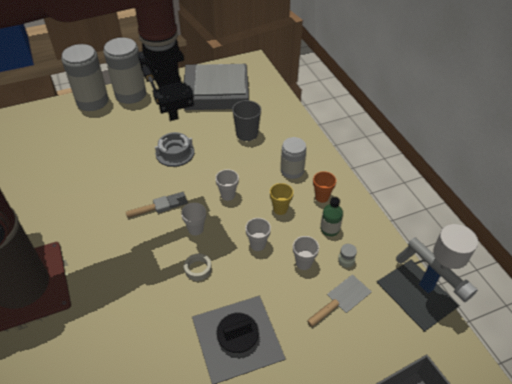

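The side view shows the cap lying flat and centred on the mat, at about (238,333). The stand at (174,149) is now empty. Next I refine the stand centre, then place the first cup.

```bash
cat >> h.py <<'E'
def find_cups(viewer,known,tol=90):
    """mean of the scene and side rim centres for each known cup (nearest match)"""
    got=[[] for _ in known]
    for n in("scene","side"):
        c=viewer.camera(n)
        for k in blobs(white(c),200,1500):
            m,e=circ(c,k)
            if not e<1.3: continue
            d=[np.hypot(*(m-a)) for a in known]; i=int(np.argmin(d))
            if d[i]<tol: got[i].append(m)
    return [(np.mean(g,0),len(g),np.ptp(g,axis=0).max()) if g else None for g in got]
def rim(c,u,z=44,r=48):
    g=cv2.cvtColor(c["pixels"],cv2.COLOR_RGB2HSV); m=((g[...,1]<55)).astype(np.uint8)*255
    x,y=u; w=np.zeros_like(m); w[y-45:y+45,x-45:x+45]=m[y-45:y+45,x-45:x+45]
    k=[k for k in blobs(w,300,9000) if cv2.pointPolygonTest(k,(x,y),False)>0][0]
    p=ray(c,k.reshape(-1,2),z); m=np.array([479.,316.]); o=c["cam_to_world"][:2,3]; d=(m-o)/np.linalg.norm(m-o)
    for _ in range(4):
        q=p[(p-m)@d>.6*np.hypot(*(p-m).T)]
        s=least_squares(lambda x:np.hypot(*(q-x).T)-r,m,loss="soft_l1",f_scale=1.5); m=s.x
    return m,np.sqrt((s.fun**2).mean())
E
python3 - <<'E'
from rig import *; from h import *; import pickle
manip.reach([430,200,320],down(0.2))
for n,u in(("scene",(367,152)),("side",(174,150))):
    c=viewer.camera(n)
    try: print(n,rim(c,u))
    except Exception as e: print(n,e)
    if n=="scene": print("yellow,bottle,tape",ray(c,[(245,224)],74),ray(c,[(188,267)],120),ray(c,[(312,256)],105))
for a in find_cups(viewer,[(570,92),(448,10),(583,-99),(669,-197)]): print(a)
c=viewer.camera("wrist"); cv2.imwrite("pics/w4.png",c["pixels"][:,:,::-1]); pickle.dump(c,open("w4.pkl","wb"))
E
```

```text
scene (array([478.34185562, 316.39601758]), np.float64(3.140433583625202))
yellow,bottle,tape [[684.45814694  -9.50107   ]] [[ 783.69693967 -121.5461801 ]] [[777.62251634 111.99324522]]
side (array([480.63300643, 315.54206457]), np.float64(1.0514897911753982))
(array([571.00756258,  92.12094554]), 1, np.float64(0.0))
None
(array([583.04524819, -99.47582   ]), 2, np.float64(0.776159576572411))
(array([ 668.93248831, -196.78602095]), 2, np.float64(0.6817157172168606))
```

View pics/w4.png

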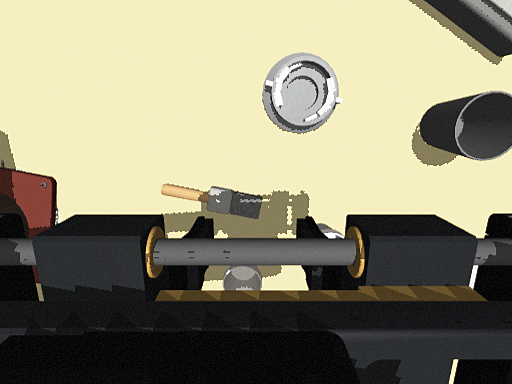

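The wrist view shows the empty stand at about (301,92) with its well open and its ribs clear. The centre comes out at (479.5,316). I place the first cup now.

```bash
cat > cup.py <<'E'
from rig import *; from h import *
S=np.array([479.5,316.]); f=lambda:np.round(readout.read_contact_force(),1)
def pick(xy,yaw,zt=53):
    x,y=xy; jaws.set_gripper(87,8)
    manip.reach([x,y,210],down(yaw)); manip.move_linear([x,y,110],v=150)
    hit=manip.move_linear([x,y,zt],v=60,contact_N=6)
    if hit: print("hit going down",readout.read_tool_pos()); manip.move_linear([x,y,210]); return False
    jaws.set_gripper(55,8); w=readout.read_width(); print("width",w,"grip",readout.read_grip_force(),f())
    manip.move_linear([x,y,260],v=120); return abs(w-64)<3
def place(n,yaw,zt=53):
    x,y=S; t=zt+10+26*n
    manip.reach([x,y,max(260,t+60)],down(yaw)); print("carried width",readout.read_width())
    manip.move_linear([x,y,t+12],v=100); manip.hold(.3)
    hit=manip.move_linear([x,y,t-4],v=15,contact_N=3); z=readout.read_tool_pos()[2]
    print("seat hit",hit,"dz",round(z-t,1),f())
    if hit and z-t>7: return False
    jaws.set_gripper(87); manip.hold(.2); manip.move_linear([x,y,t+100],v=120); return True
E
python3 - <<'E'
from cup import *
if pick((571,92.3),np.pi/2): print(place(0,np.pi/2))
manip.reach([400,330,330],down(np.pi/2))
for a in find_cups(viewer,[(448,10),(583,-99),(669,-197)]): print(a)
c=viewer.camera("side"); cv2.imwrite("pics/s5.png",c["pixels"][:,:,::-1]); print(readout.read_time_s())
E
```

```text
width 65.23084732963086 grip 7.999967588111758 [-0.1 -0.2  0.2]
carried width 65.32816510165722
seat hit True dz -0.1 [0.4 1.5 3.3]
True
(array([448.50813811,  10.14346721]), 2, np.float64(0.13336690475188107))
(array([583.15257567, -99.31061888]), 2, np.float64(0.541232622125392))
(array([ 668.9412839 , -196.73725115]), 2, np.float64(0.7792552470079102))
35.625
```

View pics/s5.png

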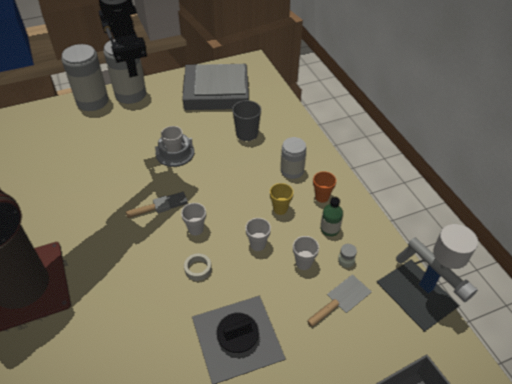

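The side view shows the first cup standing upright in the stand at (172,140). The remaining three are at (194,220), (258,235) and (305,254), all unmoved. I do the rest now, measuring each one again before picking it.

Run:
```python
from cup import *
todo=[np.array(a,float) for a in((448,10),(583,-99),(669,-197))]; yaws=[np.pi/2,1.0,2.2]
n=1
while todo:
    m=find_cups(viewer,todo); print([(x[0].round(1),x[1],x[2].round(1)) if x is not None else None for x in m])
    if any(x is None or x[2]>4 for x in m): print("look again"); break
    todo=[x[0] for x in m]
    if not pick(todo[0],yaws[0]): print("pick failed"); break
    if not place(n,np.pi/2): print("place failed"); break
    n+=1; todo.pop(0); yaws.pop(0)
    manip.reach([400,330,360],down(np.pi/2))
ims=[viewer.camera(v)["pixels"][:,:,::-1] for v in("scene","side")]
cv2.imwrite("pics/f6.png",np.hstack([cv2.resize(i,(400,300)) for i in ims])); print(readout.read_time_s())
```

```text
[(array([448.5,  10.1]), 2, np.float64(0.1)), (array([583.1, -99.5]), 2, np.float64(0.8)), (array([ 668.9, -196.8]), 2, np.float64(0.7))]
width 63.75426263225495 grip 8.000050383852795 [-0.3 -0.2  0.6]
carried width 63.41342927532931
seat hit True dz -0.2 [0.6 0.3 3.6]
[(array([583.1, -99.5]), 2, np.float64(0.8)), (array([ 668.9, -196.7]), 2, np.float64(0.8))]
width 64.8793678312346 grip 8.000127444975078 [ 0.  -0.1  1.5]
carried width 65.04655209602703
seat hit True dz 0.0 [-0.2 -0.9  4.6]
[(array([ 668.9, -196.8]), 2, np.float64(0.7))]
width 63.50113637703186 grip 8.000089094275609 [ 0.4 -0.1  1.9]
carried width 63.61968054305954
seat hit True dz -0.2 [-1.1 -0.6  4.1]
75.1583
```

View pics/f6.png

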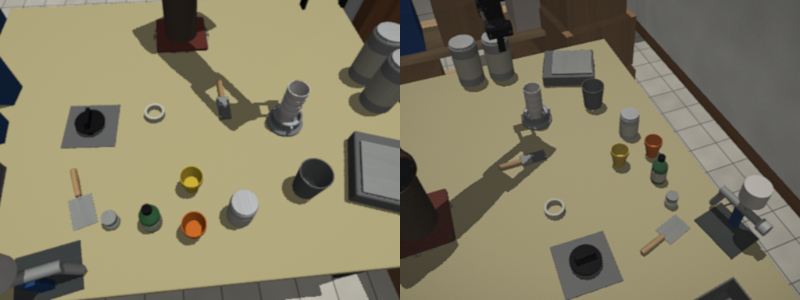

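Both views show the four nested cups upright in the stand, at (290,108) and (535,105). The cap is flat on the mat, no white cups remain on the bench, and the other items look unmoved.

```bash
python3 -c "
from rig import *
manip.hold(.5); print(workorder.close_job())"
```

```text
the job is handed in; nothing more can be done
None
```

I handed the job in at about 76 s: the cap is lying flat on the middle of the mat, and all four white cups on the bench are nested upright in the stand's well; the judge's verdict was not shown.

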